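# Start the ultrasonic parts cleaner

### The arm

A 6-joint arm with a two-finger parallel gripper is mounted at the origin on the work surface. World frame = base frame: x ahead of the robot, y to its left, z up, the work surface at z = 0. Lengths are in m, angles in rad, forces in N, time in s.
With the tool pointing down it reaches from about 0.35 to 0.875 m from the base axis. Payload 4.2 kg.
Tool frame: the origin (TCP) lies on the front face of the gripper's body, between the roots of the fingers; the fingertips stand 73 mm ahead of it and the grasp point (between the pads) lies 54 mm ahead of it; z points along the fingers, y is the line along which they close (so a half turn about z gives the same grasp; the last joint's range is limited). The gripper opens to 85 mm and grips with 20 to 120 N. Pads are 22 mm wide; open, the fingers measure 114 mm over their backs; the gripper's body (76 mm by 85 mm) begins 54 mm behind the grasp point. The pads swing forward as they close: fully open they stand 13 mm farther back than shut.
Start: joints at [-1.008, 0.385, 0.008, 0, -1.194, -0.259], TCP at [0.187, -0.596, 0.304] pointing down, gripper open.
Joint ranges: [-3.14, 3.14], [-1.21, 2.06], [-1.07, 1.41], [-3.16, 2.05], [-2.99, -0.16], [-3.1, 3.1]. Speed limits (rad/s): [2.79, 2.79, 3.14, 3.14, 3.14, 3.14].

### API

Orientations are given as [roll, pitch, yaw] about the fixed x, y, z axes, in that order (R = Rz(yaw) Ry(pitch) Rx(roll)).
In Python, from plant import arm gives the robot as it stands.
- The arm moves only by the shell command python3 -m creep 'ROWS' [FORCE]. ROWS is a JSON object of lists of equal length, an entry for each row: "xyz": the shift along the tool's x, y, z in units of 0.3 m (1.0 is 0.3 m), a list of three; "turn": the turn, a rotation vector about the tool's x, y, z in units of pi/4 rad (1.0 is pi/4 rad), a list of three; "claw": the opening, from -1 (shut) to 1 (fully open). A call has 1 to 5 rows; each row is the pose to reach, as a shift and turn from the pose commanded when the call began, along the tool's axes at that moment; what a row does not reach only later rows make up. A row lasts 1/8 s, in which the tool goes at most 62.5 mm and 10.7 degrees, less where a joint would pass 70% of its speed; a pose out of reach is approached as far as the arm can. A call with a number of a shift or a turn outside -1 to 1 is refused whole. A call with a gripper value outside its range is refused whole. The fingers move at their own pace and stop on an object; FORCE is the grip in N (left out, the last holds). Time passes only in rows, so rows that repeat a pose let the fingers close. It gives the time, the measured TCP pose, the force, the opening and the grip force at its end, in the units of the state.
- arm.get_state(): the state, without advancing time (a new reading comes with each control period).
- arm.camera(name): name is "scene" or "side" or "wrist"; returns (picture, depth): 480x640x3 uint8, blue, green, red; 480x640 float32, m along the optical axis (not along the pixel's ray), 0 where there is no reading.
- arm.camera_info(name): a dict with "camera_matrix" (3x3 intrinsics, pixels), "rvec" (rotation vector, rad) and "tvec" (3), from world to camera coordinates, as OpenCV has them. Camera axes: x right, y down, z forward; pixel columns grow to the right and rows downward; lengths in m; the calibration is good to about 2 mm. A picture is of the moment at which its call begins: read the wrist's pose just before it. camera_info takes no time and is no camera call; for the wrist camera it gives the pose at the moment of the call.
- arm.hand_in(): hands the job in; it is judged then, once.
The state is a dict: "t": time; "joints": joint angles; "qvel": joint speeds; "effort": joint torques, N m; "tcp_pos": TCP position; "tool_rot": TCP orientation; "wrist_force": force on the tool from outside, world axes, zero at the start; "torque": the same for the moment, N m; "width": finger opening in m; "finger_force": force on a finger pad.
Only numpy, scipy, OpenCV 4.12 (cv2) and the standard library are available. Lean on these libraries where they do the work, as an engineer would, in place of code of your own. Each camera call takes 0.05 s, during which the arm holds its last target. There are 200 camera calls.

### The job

Start the ultrasonic parts cleaner with the closed fingers: push its open lid down until it is shut, without slamming it; press the far end of the black mains rocker until it has tipped right over to on; press the blue degas key right down, where it stays; then press the green start key right down and let it come up again. Keep to this order and press nothing else on the console. Do not grasp or lift anything, do not open the lid any wider, and leave the tools, bottles and parts on the bench where they are.

Things in the scene. Friction and masses are not known exactly. Their poses are not given: they have to be found in the camera images.
- cleaner: Ultrasonic cleaner, fixed to the bench: steel tank on its left (+y) part, grey console with a black face on its right. 250 deep (x) by 450 wide (y) mm. Origin: middle of its underside, on the bench; x from its front (worker's side) to its back, y to the left, z up. Tank rim 175 mm high. A brass drain cock sticks out 35 mm low on the left side.
- console_face (a point): Centre of the console's black face (256 by 150 mm), at (0, -150, 157) mm in the cleaner's frame; the face slopes 0.14 rad down to the front. Along it from here, to the back then to the left, in mm: display (+86, 0), yellow key (+28, +34), blue (+28, -34), green (-32, +34), red (-32, -34), rocker's pivot (-90, 0).
- lid (a joint): Opening angle of the lid in rad: 0 shut, positive open; it starts 0.3 to 0.6 rad open. Stiff hinge along the back of the tank: the lid stays at any angle; some 2 to 3 N on the grip shuts it.
- lid_grip (a point): Top centre of the lid's grip, a black bar 110 mm long (y), 22 mm wide, 20 mm high, near the lid's front edge. It lies 186 mm in front of the hinge line and 26 mm above it when shut. The steel lid is 210 deep by 285 wide mm, 6 mm thick; the grip moves with it in an arc about the hinge.
- lid_hinge (a point): Middle of the lid's hinge line, at (100, 75, 176) mm in the cleaner's frame; the hinge line runs along the cleaner's y.
- rocker (a joint): Angle of the mains rocker in rad: 0 off (far end up), 0.44 on (far end down). It stays where it is left; about 2 to 3 N on the far end tips it.
- rocker_far_end (a point): Point on the top face of the black mains rocker 14 mm from its pivot towards the far end (away from the worker), marked by a white dash: the place to press. Rocker 42 mm long (front to back) by 25 mm wide, nearest the front of the console. When off the far end stands about 13 mm above the console's face; it sinks about 6 mm as it tips on.
- blue (a joint): Travel of the blue degas key in m: 0 up, 0.006 right down. Latching: it takes about 2.5 N to push and stays down where it is left.
- blue_top (a point): Centre of the top of the blue key: cap of 27 mm diameter, standing 14 mm above the console's face (10 mm above its metal collar of 35 mm diameter); moves straight into the console.
- green (a joint): Travel of the green start key in m: 0 up, 0.006 right down. Springs back: 1 N to start, 4 N right down.
- green_top (a point): Centre of the top of the green key; same size as the blue one.
- yellow (a joint): Travel of the yellow heater key in m, 0 up to 0.006 down; springs back. Not to be pressed.
- yellow_top (a point): Centre of the top of the yellow key; same size.
- red (a joint): Travel of the red stop key in m, 0 up to 0.006 down; springs back. Not to be pressed.
- red_top (a point): Centre of the top of the red key; same size.
- syringe: Bystander: clear oil syringe lying on the bench, 172 mm long, 36 mm over its flange; origin on the bench under its barrel, length along x.
- oil_bottle: Bystander: upright oil bottle, 66 mm diameter, 150 mm high; origin at the centre of its base.
- spray_can: Bystander: upright can with a yellow label, 58 mm diameter, 160 mm high; origin at the centre of its base.
- parts_bowl: Bystander: small steel bowl, 90 mm diameter, 45 mm high; origin at the centre of its base.
- t_wrench: Bystander: T-handled hex wrench with an orange handle lying flat, 180 by 90 by 20 mm; origin on the bench under the handle.
- shock: Bystander: bicycle rear shock lying flat, black can and brass-coloured shaft, 208 mm long, 45 mm thick; length along x.
- seal_driver: Bystander: white plastic sleeve standing upright, 58 mm diameter, 55 mm high; origin at the centre of its base.

How it is judged:
By the outcome, as a careful person would: the job done as asked, in the order asked, and still so for the second after the job is handed in, with the robot touching nothing.
It also fails if it takes over 53 s, if anything falls off the work surface, if the arm or the gripper's body presses on something with over 40 N, if the wrist force passes 120 N, or if a joint passes its speed limit or range.

## Working session

There is one attempt and no reset: what is moved stays moved. The work goes in short steps, Python scripts to look and compute and a shell command to move; the robot and the scene stay as the last step left them, time stands still between calls to the robot, and variables do not carry over. Pictures are saved under pics/ and viewed, at most 10 in all, crops included, and the job is handed in when it is done.

```bash
mkdir -p pics; ls; python3 - <<'E'
from plant import arm
import cv2,numpy as np
s=arm.get_state();print(s)
for n in("scene","side"):
    p,d=arm.camera(n);cv2.imwrite(f"pics/{n}0.png",p);np.save(f"pics/{n}0.npy",d)
    print(n,arm.camera_info(n))
E
```

```text
pics
{'t': 0.0, 'joints': array([-1.00840077e+00,  3.85535248e-01,  6.63582311e-03, -5.46493743e-04,
       -1.19397224e+00, -2.58606332e-01]), 'qvel': array([-0.00056537,  0.00065431, -0.0011743 , -0.00365688,  0.00088199,
       -0.00087528]), 'effort': array([-2.21217319e-04, -3.92284548e+01,  1.88396412e+01,  4.18623358e+00,
       -4.69894556e-03,  1.18821654e-05]), 'tcp_pos': array([ 0.18687291, -0.5959637 ,  0.30283113]), 'tool_rot': array([ 3.13945643e+00, -3.98984175e-05, -2.83800501e+00]), 'wrist_force': array([-0.10152035, -0.16111171, -0.2851432 ]), 'torque': array([ 0.00114724,  0.01048476, -0.00124782]), 'finger_force': 0.0, 'width': 0.08509014645469401}
scene {'camera_matrix': array([[499.93535027,   0.        , 322.7256595 ],
       [  0.        , 499.93535027, 235.86120172],
       [  0.        ,   0.        ,   1.        ]]), 'rvec': array([ 1.64822347,  1.9516513 , -0.75914908]), 'tvec': array([ 0.05014129, -0.31029709,  1.50815028])}
side {'camera_matrix': array([[617.58250247,   0.        , 324.41378527],
       [  0.        , 617.58250247, 240.6255413 ],
       [  0.        ,   0.        ,   1.        ]]), 'rvec': array([ 1.07008168, -2.50130481,  0.92217541]), 'tvec': array([0.44886354, 0.35423662, 1.18052876])}
```

View pics/scene0.png

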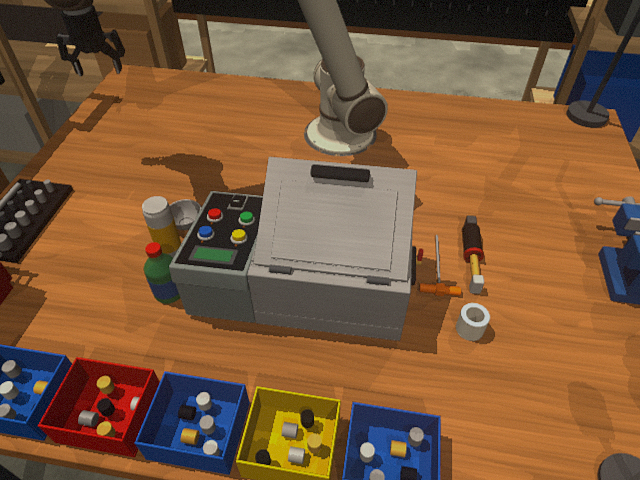

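View pics/side0.png

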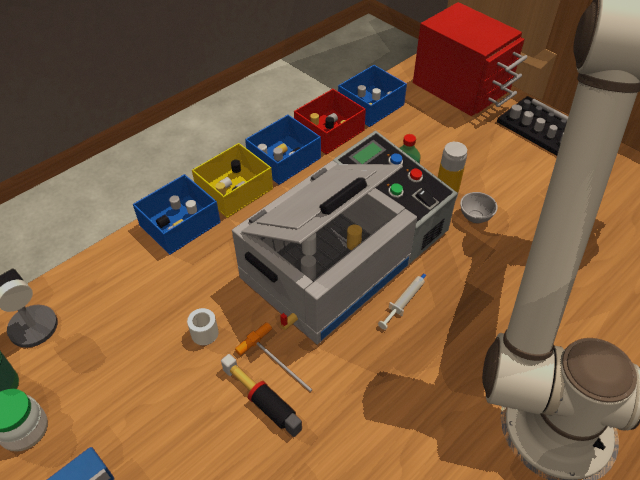

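The scene view shows red (215,214), green (246,217), blue (205,232), yellow (238,236), the rocker (237,201) and the lid grip (340,173). In the side view they are blue (397,159), red (416,174), green (397,189), rocker (428,198) and grip (343,195). The lid is open.

```bash
cat > h.py <<'E'
import numpy as np,cv2
from plant import arm
from scipy.optimize import least_squares
F={'yellow':(28,34),'blue':(28,-34),'green':(-32,34),'red':(-32,-34)}
a=.14
def face(u,v,h):  # mm -> cleaner frame m
    return (np.array([0,-150,157.])+u*np.array([np.cos(a),0,np.sin(a)])+v*np.array([0,1,0])+h*np.array([-np.sin(a),0,np.cos(a)]))/1000
def grip(th):
    r=np.array([-186,26.]); c,s=np.cos(th),np.sin(th)
    # opening lifts front: rotate (-x) towards +z
    x=c*r[0]+s*r[1]; z=-s*r[0]+c*r[1]
    return np.array([100+x,75,176+z])/1000
def W(p,pose):
    x,y,t=pose;c,s=np.cos(t),np.sin(t)
    return np.array([[c,-s,0],[s,c,0],[0,0,1]])@p+[x,y,0]
def proj(P,i):
    return cv2.projectPoints(np.array(P,float).reshape(-1,3),i['rvec'],i['tvec'],i['camera_matrix'],None)[0].reshape(-1,2)
def blob(p,c,seed,r=14):
    hsv=cv2.cvtColor(p,cv2.COLOR_BGR2HSV)
    lo,hi={'yellow':(20,35),'blue':(100,125),'green':(45,85),'red':(0,8)}[c]
    m=cv2.inRange(hsv,(lo,110,60),(hi,255,255))
    if c=='red': m|=cv2.inRange(hsv,(172,110,60),(180,255,255))
    k=np.zeros_like(m);cv2.circle(k,seed,r,255,-1);m&=k
    n,l,st,ce=cv2.connectedComponentsWithStats(m)
    j=1+np.argmax(st[1:,4]);return ce[j],st[j]
E
python3 - <<'E'
from h import *
S={'scene':{'red':(215,214),'green':(246,217),'blue':(205,232),'yellow':(238,236)},'side':{'blue':(397,159),'red':(416,174),'green':(397,189)}}
obs=[]
for n in S:
    p=cv2.imread(f'pics/{n}0.png')
    for c,s in S[n].items():
        ce,st=blob(p,c,s);print(n,c,ce,st);obs.append((n,c,ce))
I={n:arm.camera_info(n) for n in S}
f=lambda q:np.concatenate([proj(W(face(*F[c],11.5),q),I[n])[0]-ce for n,c,ce in obs])
best=min((least_squares(f,[.6,.0,t]) for t in(0,.3,-.3)),key=lambda r:r.cost)
q=best.x;print(q,f(q).reshape(-1,2).round(1).tolist());np.save('pose.npy',q)
# grip: dark bar
G=[]
for n,(x,y) in {'scene':(340,173),'side':(343,195)}.items():
    g=cv2.cvtColor(cv2.imread(f'pics/{n}0.png'),6);k=np.zeros_like(g);cv2.circle(k,(x,y),36,255,-1)
    m=((g<60)&(k>0)).astype(np.uint8);_,l=cv2.connectedComponents(m);l=(l==l[y,x])
    ys,xs=np.nonzero(l);ce=np.array([xs.mean(),ys.mean()]);print(n,'grip',ce,l.sum());G.append((n,ce))
def gp(th):
    c,s=np.cos(th),np.sin(th);r=np.array([-186,18.]);return np.array([100+c*r[0]+s*r[1],75,176-s*r[0]+c*r[1]])/1000
r=least_squares(lambda t:np.concatenate([proj(W(gp(t[0]),q),I[n])[0]-ce for n,ce in G]),[.4])
print('lid',r.x,r.fun)
for nm,P in [('grip',grip(r.x[0])),('grip0',grip(0)),('rock',face(-76,0,13)),('blue',face(28,-34,14)),('green',face(-32,34,14)),('red',face(-32,-34,14)),('yel',face(28,34,14)),('hinge',np.array([.1,.075,.176]))]: print(nm,W(P,q).round(4))
E
```

```text
scene red [214.21259843 213.13385827] [208 208  14  12 127]
scene green [245.95575221 216.39823009] [240 211  13  12 113]
scene blue [204.94488189 230.88188976] [198 225  14  12 127]
scene yellow [238.30496454 234.41134752] [232 229  14  12 141]
side blue [395.89622642 158.08490566] [390 153  13  11 106]
side red [415.55462185 173.58823529] [410 168  13  12 119]
side green [396.11016949 188.51694915] [390 183  13  12 118]
[ 0.5767617  -0.00319478  0.02380791] [[0.2, -0.2], [0.3, -0.1], [0.3, -0.1], [0.1, -0.0], [0.1, -0.5], [0.2, -0.6], [-0.0, -0.6]]
scene grip [340.02357836 173.09431345] 721
side grip [342.89465409 195.83176101] 636
lid [0.54946952] [ 0.51497483  0.84441785  0.07927532 -0.2903719 ]
grip [0.5299 0.0707 0.2953]
grip0 [0.489  0.0697 0.202 ]
rock [ 0.5033 -0.155   0.1593]
blue [ 0.6069 -0.1865  0.1748]
green [ 0.5459 -0.12    0.1664]
red [ 0.5475 -0.1879  0.1664]
yel [ 0.6053 -0.1185  0.1748]
hinge [0.6749 0.0742 0.176 ]
```

```bash
cat >> h.py <<'E'
from scipy.spatial.transform import Rotation as R
def to(P,yaw=None,base=None):
    """shift/turn in tool units to bring TIP (73 mm ahead of TCP) to world P, tool down"""
    s=arm.get_state();r=R.from_euler('xyz',s['tool_rot'])
    q=np.load('pose.npy');y=q[2]-np.pi if yaw is None else yaw
    d=R.from_euler('xyz',[np.pi,0,y])
    T=np.array(P)+[0,0,.073]
    print('t',round(s['t'],2),'tip',(s['tcp_pos']+r.apply([0,0,.073])).round(4),'F',s['wrist_force'].round(1),'w',round(s['width'],3),
     'xyz',(r.inv().apply(T-s['tcp_pos'])/.3).round(3),'turn',((r.inv()*d).as_rotvec()/(np.pi/4)).round(3))
E
python3 -m creep '{"xyz":[[-0.667,0.675,-0.32],[-0.667,0.675,-0.32],[-0.667,0.675,-0.32],[-0.667,0.675,-0.32],[-0.667,0.675,-0.32]],"turn":[[0,0,0.36],[0,0,0.36],[0,0,0.36],[0,0,0.36],[0,0,0.36]],"claw":[-1,-1,-1,-1,-1]}'
python3 -c "from h import *;to([.526,.0705,.325])"
```

```text
t: 0.72
tcp_pos: [0.3178, -0.3413, 0.4005]
tool_rot: [3.142, 0.0, -3.12]
wrist_force: [1.6, -0.5, 0.6]
width: -0.0005
finger_force: 0.0
t 0.72 tip [ 0.3178 -0.3413  0.3275] F [ 1.6 -0.5  0.6] w -0.001 xyz [-0.724  1.357  0.009] turn [ 0.     0.001 -0.003]
```

```bash

python3 -m creep '{"xyz":[[-0.36,0.68,-0.03],[-0.36,0.68,-0.03],[-0.36,0.68,-0.03],[-0.36,0.68,-0.03]],"turn":[[0,0,0],[0,0,0],[0,0,0],[0,0,0]],"claw":[-1,-1,-1,-1]}'
python3 -m creep '{"xyz":[[-0.364,0.677,0.0],[-0.364,0.677,0.0],[-0.364,0.677,0.0],[-0.364,0.677,0.0],[-0.364,0.677,0.0]],"turn":[[0,0,0],[0,0,0],[0,0,0],[0,0,0],[0,0,0]],"claw":[-1,-1,-1,-1,-1]}'
python3 - <<'E'
from h import *
to([.526,.0705,.303])
p,d=arm.camera("side");cv2.imwrite("pics/side1.png",p[90:330,200:520].repeat(2,0).repeat(2,1))
E
```

```text
t: 1.23
tcp_pos: [0.4214, -0.1347, 0.4089]
tool_rot: [3.141, 0.0, -3.119]
wrist_force: [1.2, -1.0, 0.2]
width: 0.0002
finger_force: 0.0
t: 1.85
tcp_pos: [0.5267, 0.0708, 0.4073]
tool_rot: [-3.141, -0.003, -3.117]
wrist_force: [0.1, 0.3, -0.5]
width: 0.0001
finger_force: 0.0
t 1.85 tip [0.5265 0.0707 0.3343] F [ 0.1  0.3 -0.5] w 0.0 xyz [ 0.002 -0.001  0.104] turn [-0.001 -0.003  0.001]
```

View pics/side1.png

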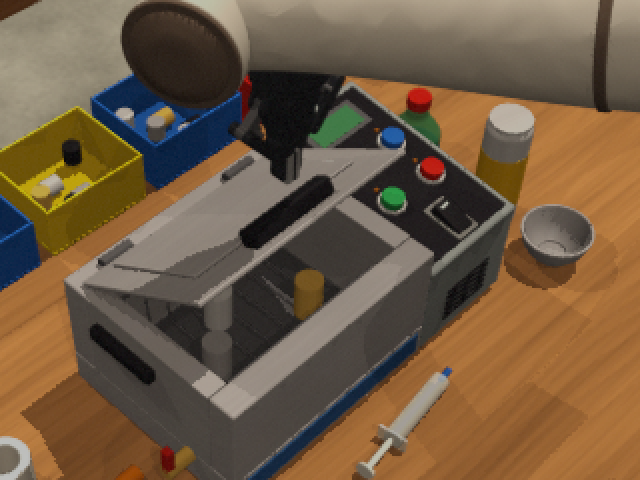

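The tip hangs above the middle of the grip, at (285,170) in the crop against the grip centre at (287,212). I'll descend along the arc, checking force.

```bash

python3 -m creep '{"xyz":[[0,0,0.05],[0,0,0.09],[0.003,0,0.11],[0.01,0,0.125],[0.018,0,0.137]],"turn":[[0,0,0],[0,0,0],[0,0,0],[0,0,0],[0,0,0]],"claw":[-1,-1,-1,-1,-1]}'
python3 -m creep '{"xyz":[[0.007,0,0.011],[0.014,0,0.022],[0.021,0,0.033],[0.028,0,0.044],[0.034,0,0.055]],"turn":[[0,0,0],[0,0,0],[0,0,0],[0,0,0],[0,0,0]],"claw":[-1,-1,-1,-1,-1]}'
python3 -c "from h import *;to([.5108,.0705,.2766])"
```

```text
t: 2.52
tcp_pos: [0.519, 0.0671, 0.3689]
tool_rot: [-3.14, -0.002, -3.121]
wrist_force: [-6.9, -0.5, 7.2]
width: -0.0002
finger_force: 3.5
t: 3.15
tcp_pos: [0.51, 0.0676, 0.3514]
tool_rot: [-3.141, 0.0, -3.121]
wrist_force: [-3.0, -1.0, 3.3]
width: 0.0001
finger_force: 1.8
t 3.15 tip [0.51   0.0675 0.2784] F [-3.  -1.   3.3] w 0.0 xyz [-0.003  0.01   0.006] turn [-0.     0.    -0.004]
```

```bash

python3 -m creep '{"xyz":[[0.006,0,0.012],[0.012,0,0.024],[0.018,0,0.036],[0.024,0,0.048],[0.030,0,0.059]],"turn":[[0,0,0],[0,0,0],[0,0,0],[0,0,0],[0,0,0]],"claw":[-1,-1,-1,-1,-1]}'
python3 -m creep '{"xyz":[[0.005,0,0.012],[0.010,0,0.024],[0.015,0,0.036],[0.02,0,0.048],[0.024,0,0.061]],"turn":[[0,0,0],[0,0,0],[0,0,0],[0,0,0],[0,0,0]],"claw":[-1,-1,-1,-1,-1]}'
python3 - <<'E'
from h import *
to([.4949,.0705,.2406])
p,d=arm.camera("side");cv2.imwrite("pics/side2.png",p[90:330,200:520].repeat(2,0).repeat(2,1))
E
```

```text
t: 3.78
tcp_pos: [0.5014, 0.0678, 0.3333]
tool_rot: [-3.142, 0.0, -3.12]
wrist_force: [-1.3, -2.2, 1.7]
width: 0.0002
finger_force: 1.2
t: 4.4
tcp_pos: [0.4941, 0.0677, 0.315]
tool_rot: [3.141, 0.0, -3.121]
wrist_force: [-0.4, -0.2, 1.3]
width: 0.0001
finger_force: 0.9
t 4.4 tip [0.4941 0.0677 0.242 ] F [-0.4 -0.2  1.3] w 0.0 xyz [-0.003  0.009  0.005] turn [ 0.     0.    -0.003]
```

View pics/side2.png

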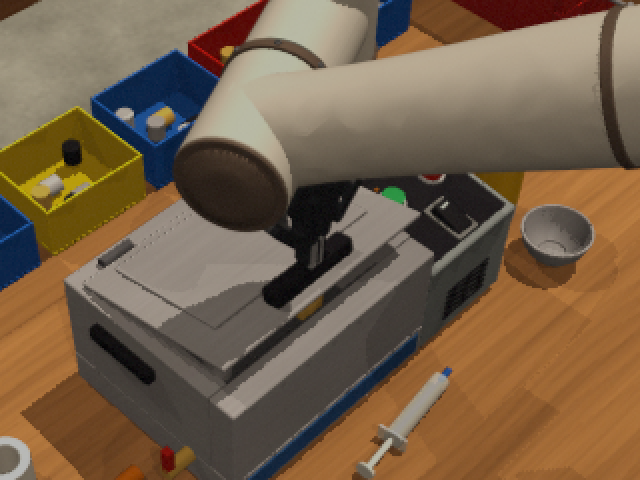

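The lid is mostly down, and the fingertip sits on the middle of the grip at (315,262). I'll finish the rest slowly.

```bash

python3 -m creep '{"xyz":[[0.004,0,0.012],[0.008,0,0.024],[0.012,0,0.036],[0.015,0,0.048],[0.018,0,0.058]],"turn":[[0,0,0],[0,0,0],[0,0,0],[0,0,0],[0,0,0]],"claw":[-1,-1,-1,-1,-1]}'
python3 -m creep '{"xyz":[[0.002,0,0.010],[0.004,0,0.020],[0.006,0,0.030],[0.008,0,0.039],[0.01,0,0.047]],"turn":[[0,0,0],[0,0,0],[0,0,0],[0,0,0],[0,0,0]],"claw":[-1,-1,-1,-1,-1]}'
python3 -m creep '{"xyz":[[0,0,0.006],[0,0,0.012],[0,0,0.018],[0,0,0.023],[0,0,0.028]],"turn":[[0,0,0],[0,0,0],[0,0,0],[0,0,0],[0,0,0]],"claw":[-1,-1,-1,-1,-1]}'
python3 -c "from h import *;to([.486,.0705,.202])"
```

```text
t: 5.08
tcp_pos: [0.489, 0.0677, 0.2978]
tool_rot: [3.141, 0.001, -3.12]
wrist_force: [0.7, 0.4, 1.6]
width: 0.0002
finger_force: 0.7
t: 5.7
tcp_pos: [0.4858, 0.0675, 0.2837]
tool_rot: [3.142, 0.0, -3.12]
wrist_force: [0.5, 0.8, 1.0]
width: -0.0001
finger_force: 0.6
t: 6.32
tcp_pos: [0.4854, 0.0672, 0.2752]
tool_rot: [-3.141, -0.001, -3.121]
wrist_force: [-1.1, -0.3, 0.6]
width: -0.0003
finger_force: 0.8
t 6.33 tip [0.4854 0.0672 0.2022] F [-1.1 -0.3  0.6] w -0.0 xyz [-0.002  0.011  0.001] turn [-0.001 -0.001 -0.004]
```

```bash

python3 -m creep '{"xyz":[[0,0,0.004],[0,0,0.008],[0,0,0.012],[0,0,0.012]],"turn":[[0,0,0],[0,0,0],[0,0,0],[0,0,0]],"claw":[-1,-1,-1,-1]}'
```

```text
t: 6.82
tcp_pos: [0.4854, 0.0673, 0.2746]
tool_rot: [-3.141, 0.001, -3.12]
wrist_force: [-8.3, 0.6, 15.5]
width: -0.0004
finger_force: 7.9
```

```bash

python3 -m creep '{"xyz":[[0,0,-0.04],[0,0,-0.14],[0,0,-0.14]],"turn":[[0,0,0],[0,0,0],[0,0,0]],"claw":[-1,-1,-1]}'
python3 - <<'E'
from h import *
q=np.load('pose.npy')
P=W(face(-74,0,13),q);print(P);to([P[0],P[1],.19])
p,d=arm.camera("scene");cv2.imwrite("pics/scene3.png",p[130:370,130:450].repeat(2,0).repeat(2,1))
E
```

```text
t: 7.2
tcp_pos: [0.487, 0.0678, 0.3161]
tool_rot: [3.14, 0.006, -3.12]
wrist_force: [0.0, -0.6, -0.9]
width: 0.0002
finger_force: 0.0
[ 0.50526378 -0.15493984  0.15954662]
t 7.2 tip [0.4874 0.068  0.2431] F [ 0.  -0.6 -0.9] w 0.0 xyz [-0.044 -0.744  0.176] turn [ 0.002  0.007 -0.003]
```

View pics/scene3.png

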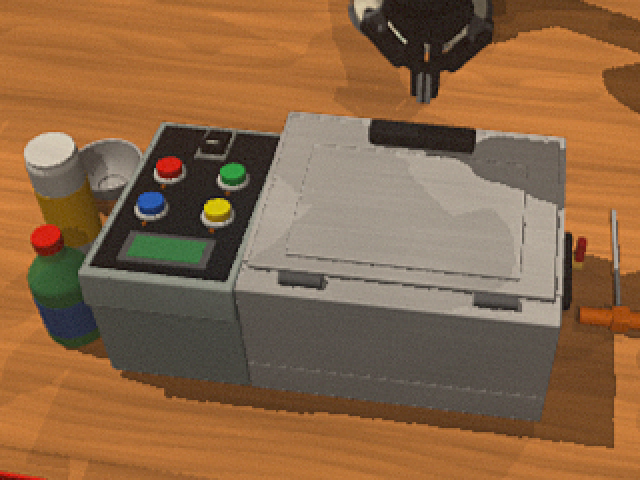

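The lid looks shut. The rocker is at (213,143) in the crop. Next I move above it.

```bash

python3 -m creep '{"xyz":[[-0.015,-0.2,0],[-0.03,-0.4,0],[-0.044,-0.6,0.03],[-0.044,-0.744,0.1],[-0.044,-0.744,0.176]],"turn":[[0,0,0],[0,0,0],[0,0,0],[0,0,0],[0,0,0]],"claw":[-1,-1,-1,-1,-1]}'
python3 -m creep '{"xyz":[[0,0,0],[0,0,0]],"turn":[[0,0,0],[0,0,0]],"claw":[-1,-1]}'
python3 - <<'E'
from h import *
q=np.load('pose.npy')
P=W(face(-74,0,13),q);to(P)
p,d=arm.camera("wrist");cv2.imwrite("pics/wrist4.png",p)
E
```

```text
t: 7.88
tcp_pos: [0.5031, -0.1581, 0.2591]
tool_rot: [3.141, -0.002, -3.125]
wrist_force: [-0.8, 0.4, -0.1]
width: -0.0
finger_force: 0.0
t: 8.12
tcp_pos: [0.504, -0.1552, 0.2614]
tool_rot: [-3.141, 0.0, -3.12]
wrist_force: [0.6, -0.8, 0.4]
width: 0.0
finger_force: 0.0
t 8.12 tip [ 0.5041 -0.1552  0.1884] F [ 0.6 -0.8  0.4] w 0.0 xyz [-0.004  0.001  0.096] turn [-0.001  0.001 -0.002]
```

View pics/wrist4.png

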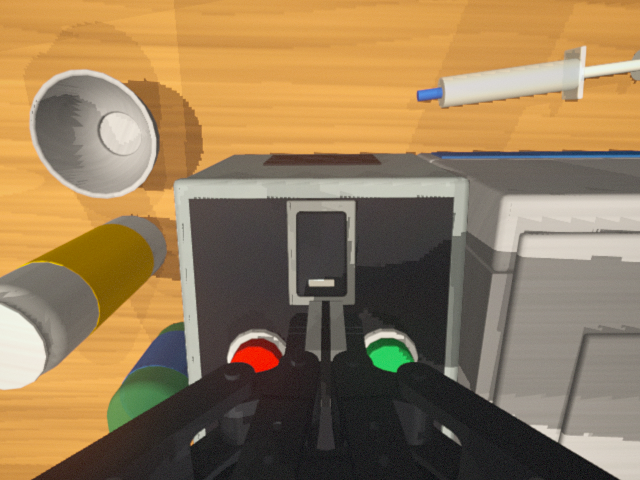

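The fingertip (325,300) is lined up with the white-dash end of the rocker (321,283). I press it slowly.

```bash

python3 -m creep '{"xyz":[[-0.004,0,0.04],[-0.004,0,0.07],[-0.004,0,0.08],[-0.004,0,0.09],[-0.004,0,0.096]],"turn":[[0,0,0],[0,0,0],[0,0,0],[0,0,0],[0,0,0]],"claw":[-1,-1,-1,-1,-1]}'
python3 -m creep '{"xyz":[[0,0,0.004],[0,0,0.008],[0,0,0.012],[0,0,0.016],[0,0,0.016]],"turn":[[0,0,0],[0,0,0],[0,0,0],[0,0,0],[0,0,0]],"claw":[-1,-1,-1,-1,-1]}'
python3 -c "from h import *;to([.505,-.155,.1535])"
```

```text
t: 8.8
tcp_pos: [0.5057, -0.1553, 0.2329]
tool_rot: [-3.141, 0.003, -3.12]
wrist_force: [1.0, 0.5, 3.2]
width: -0.0003
finger_force: 1.4
t: 9.43
tcp_pos: [0.5052, -0.1555, 0.2277]
tool_rot: [-3.141, 0.001, -3.12]
wrist_force: [3.0, -0.7, 4.0]
width: -0.0002
finger_force: 2.1
t 9.43 tip [ 0.5053 -0.1555  0.1547] F [ 3.  -0.7  4. ] w -0.0 xyz [0.001 0.002 0.004] turn [-0.     0.001 -0.003]
```

```bash

python3 -m creep '{"xyz":[[0,0,0.004],[0,0,0.008],[0,0,0.012],[0,0,0.012]],"turn":[[0,0,0],[0,0,0],[0,0,0],[0,0,0]],"claw":[-1,-1,-1,-1]}'
```

```text
t: 9.93
tcp_pos: [0.5056, -0.1555, 0.227]
tool_rot: [-3.14, 0.003, -3.119]
wrist_force: [-1.3, 2.0, 17.9]
width: 0.0001
finger_force: 8.8
```

```bash

python3 -m creep '{"xyz":[[0,0,-0.05],[0,0,-0.15],[0,0,-0.17],[0,0,-0.17]],"turn":[[0,0,0],[0,0,0],[0,0,0],[0,0,0]],"claw":[-1,-1,-1,-1]}'
python3 - <<'E'
from h import *
q=np.load('pose.npy')
P=W(face(28,-34,14),q);print(P);to([P[0],P[1],.2])
p,d=arm.camera("wrist");cv2.imwrite("pics/wrist5.png",p[140:380,150:490].repeat(2,0).repeat(2,1))
E
```

```text
t: 10.42
tcp_pos: [0.5039, -0.1553, 0.2739]
tool_rot: [3.141, -0.002, -3.121]
wrist_force: [-0.6, -0.3, -0.0]
width: 0.0005
finger_force: 0.0
[ 0.60690708 -0.18652911  0.17477023]
t 10.43 tip [ 0.5037 -0.1553  0.2009] F [-0.6 -0.3 -0. ] w 0.0 xyz [-0.341 -0.111  0.002] turn [ 0.001 -0.003 -0.004]
```

View pics/wrist5.png

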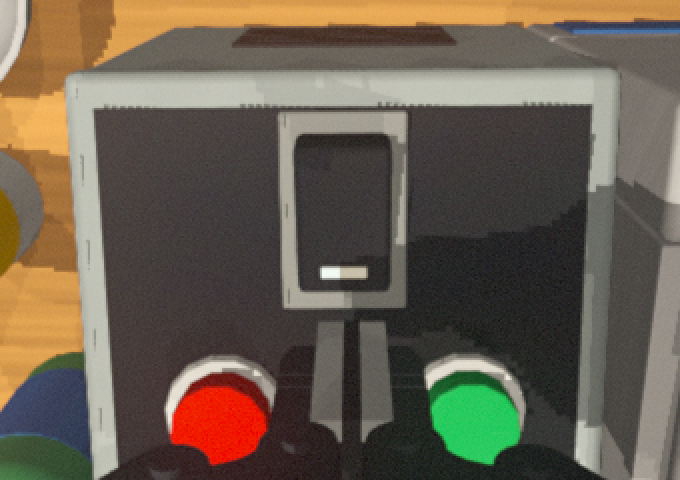

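The dash (344,272) now appears foreshortened, consistent with the rocker having tipped. I'll confirm with the depth profile.

```bash
cat >> h.py <<'E'
def hgt(cam='wrist'):
    i=arm.camera_info(cam);p,d=arm.camera(cam);q=np.load('pose.npy');K=i['camera_matrix'];Rm=cv2.Rodrigues(i['rvec'])[0]
    v,u=np.mgrid[:480,:640];X=np.stack([(u-K[0,2])*d/K[0,0],(v-K[1,2])*d/K[1,1],d],-1)
    X=(X-i['tvec'].ravel())@Rm-[q[0],q[1],0];c,s=np.cos(q[2]),np.sin(q[2])
    X=X@np.array([[c,-s,0],[s,c,0],[0,0,1]])*1000-[0,-150,157]
    U=X[...,0]*np.cos(a)+X[...,2]*np.sin(a);H=-X[...,0]*np.sin(a)+X[...,2]*np.cos(a)
    H[d==0]=np.nan
    return p,U,X[...,1],H
E
python3 - <<'E'
from h import *
p,U,V,H=hgt()
for u in range(-110,-60,4):
    m=(abs(U-u)<2)&(abs(V)<7);b=(abs(U-u)<2)&(abs(V)>22)&(abs(V)<40)
    print(u,m.sum(),np.nanmedian(H[m]).round(1),np.nanmedian(H[b]).round(1))
E
```

```text
-110 281 10.1 0.3
-106 213 13.9 0.3
-102 208 13.0 0.4
-98 213 12.0 0.2
-94 206 11.2 0.3
-90 193 10.1 0.4
-86 198 9.4 0.3
-82 182 8.5 0.3
-78 2016 76.7 0.3
-74 3852 108.9 110.6
-70 2252 131.4 121.6
-66 601 98.6 123.9
-62 417 90.2 110.2
```

The rocker's slope is −0.225 rad to the face, so it is fully on. Next is the blue key.

```bash

python3 -m creep '{"xyz":[[-0.1,-0.033,0],[-0.2,-0.066,0],[-0.3,-0.1,0],[-0.341,-0.111,0],[-0.341,-0.111,0]],"turn":[[0,0,0],[0,0,0],[0,0,0],[0,0,0],[0,0,0]],"claw":[-1,-1,-1,-1,-1]}'
python3 -m creep '{"xyz":[[0,0,0.03],[0,0,0.055],[0,0,0.055]],"turn":[[0,0,0],[0,0,0],[0,0,0]],"claw":[-1,-1,-1]}'
python3 - <<'E'
from h import *
to([.6065,-.1865,.1763])
p,d=arm.camera("scene");cv2.imwrite("pics/scene6.png",p[170:310,130:310].repeat(3,0).repeat(3,1))
E
```

```text
t: 11.15
tcp_pos: [0.6076, -0.1865, 0.2732]
tool_rot: [3.141, -0.003, -3.121]
wrist_force: [0.1, -0.2, 0.0]
width: -0.0003
finger_force: 0.0
t: 11.52
tcp_pos: [0.6069, -0.1863, 0.2575]
tool_rot: [3.141, -0.002, -3.12]
wrist_force: [-0.8, 0.6, 0.6]
width: 0.0
finger_force: 0.0
t 11.53 tip [ 0.6068 -0.1862  0.1845] F [-0.8  0.6  0.6] w 0.0 xyz [ 0.001 -0.001  0.027] turn [ 0.    -0.003 -0.003]
```

View pics/scene6.png

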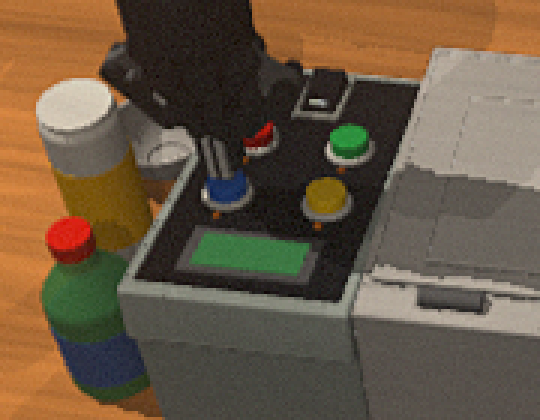

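The tip stands just over the blue key at (225,180), so I press.

```bash

python3 -m creep '{"xyz":[[0,0,0.02],[0,0,0.028],[0,0,0.034],[-0.001,0,0.04],[-0.002,0,0.046]],"turn":[[0,0,0],[0,0,0],[0,0,0],[0,0,0],[0,0,0]],"claw":[-1,-1,-1,-1,-1]}'
python3 -m creep '{"xyz":[[0,0,0.003],[0,0,0.006],[0,0,0.009],[0,0,0.009]],"turn":[[0,0,0],[0,0,0],[0,0,0],[0,0,0]],"claw":[-1,-1,-1,-1]}'
python3 -c "from h import *;to([.6065,-.1865,.170])"
```

```text
t: 12.2
tcp_pos: [0.6083, -0.1865, 0.2447]
tool_rot: [-3.142, -0.0, -3.12]
wrist_force: [-0.3, 0.8, 2.8]
width: 0.0002
finger_force: 1.2
t: 12.7
tcp_pos: [0.6085, -0.1865, 0.2426]
tool_rot: [-3.141, 0.001, -3.12]
wrist_force: [-2.7, 0.6, 5.1]
width: -0.0002
finger_force: 2.6
t 12.7 tip [ 0.6086 -0.1865  0.1696] F [-2.7  0.6  5.1] w -0.0 xyz [ 0.007  0.    -0.001] turn [-0.     0.001 -0.003]
```

```bash

python3 -m creep '{"xyz":[[0,0,0.004],[0,0,0.008],[0,0,0.01],[0,0,0.01]],"turn":[[0,0,0],[0,0,0],[0,0,0],[0,0,0]],"claw":[-1,-1,-1,-1]}'
```

```text
t: 13.2
tcp_pos: [0.6085, -0.1865, 0.2424]
tool_rot: [-3.14, 0.002, -3.119]
wrist_force: [-6.4, 3.9, 13.4]
width: -0.0001
finger_force: 7.3
```

```bash

python3 -m creep '{"xyz":[[0,0,-0.05],[0,0,-0.13],[0,0,-0.14]],"turn":[[0,0,0],[0,0,0],[0,0,0]],"claw":[-1,-1,-1]}'
python3 -m creep '{"xyz":[[0.07,0.07,0],[0.14,0.14,0],[0.205,0.22,0],[0.205,0.22,0]],"turn":[[0,0,0],[0,0,0],[0,0,0],[0,0,0]],"claw":[-1,-1,-1,-1]}'
python3 - <<'E'
from h import *
q=np.load('pose.npy')
P=W(face(-32,34,14),q);to([P[0],P[1],P[2]+.0015])
for cam in('scene','side'):
    p,U,V,H=hgt(cam)
    for k,(u,v) in F.items():
        m=np.hypot(U-u,V-v)<8;print(cam,k,m.sum(),np.nanmedian(H[m]).round(1))
    m=(abs(U)<8)&(abs(V)<20);print('face',np.nanmedian(H[m]).round(1))
    if cam=='scene': cv2.imwrite("pics/scene7.png",p[170:310,130:310].repeat(3,0).repeat(3,1))
E
```

```text
t: 13.58
tcp_pos: [0.6093, -0.1867, 0.2825]
tool_rot: [-3.141, 0.004, -3.121]
wrist_force: [-0.8, -0.1, -0.3]
width: 0.0002
finger_force: 0.0
t: 14.08
tcp_pos: [0.5443, -0.1208, 0.2802]
tool_rot: [3.141, -0.001, -3.119]
wrist_force: [-0.1, -0.4, 0.3]
width: -0.0
finger_force: 0.0
t 14.07 tip [ 0.5442 -0.1208  0.2072] F [-0.1 -0.4  0.3] w -0.0 xyz [-0.006  0.003  0.131] turn [ 0.001 -0.002 -0.002]
scene yellow 297 208.1
scene blue 34 8.6
scene green 35 14.8
scene red 26 14.8
face 135.4
side yellow 72 408.4
side blue 0 nan
side green 199 95.8
side red 28 13.6
face 402.1
  return np.nanmean(a, axis, out=out, keepdims=keepdims)
```

View pics/scene7.png

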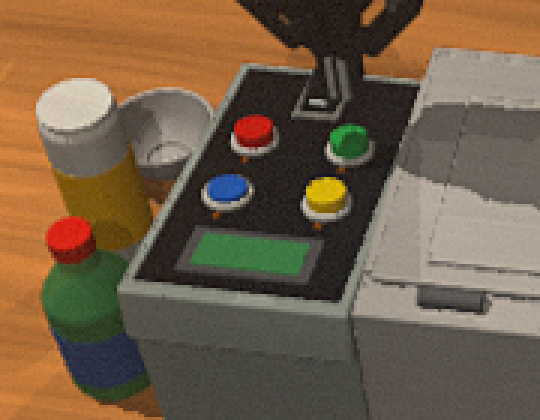

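The blue key reads 8.6 mm above the face and the other keys 14.8 mm, so it is fully down and latched. Now the green key.

```bash

python3 -m creep '{"xyz":[[-0.006,0.003,0.06],[-0.006,0.003,0.1],[-0.006,0.003,0.12],[-0.006,0.003,0.13],[-0.006,0.003,0.136]],"turn":[[0,0,0],[0,0,0],[0,0,0],[0,0,0],[0,0,0]],"claw":[-1,-1,-1,-1,-1]}'
python3 -m creep '{"xyz":[[0,0,0.005],[0,0,0.01],[-0.001,0,0.015],[-0.002,0,0.02],[-0.002,0,0.024]],"turn":[[0,0,0],[0,0,0],[0,0,0],[0,0,0],[0,0,0]],"claw":[-1,-1,-1,-1,-1]}'
python3 -c "from h import *;to([.5459,-.12,.162])"
```

```text
t: 14.8
tcp_pos: [0.5475, -0.121, 0.2402]
tool_rot: [-3.141, 0.0, -3.121]
wrist_force: [0.0, -0.1, 1.6]
width: -0.0001
finger_force: 0.5
t: 15.42
tcp_pos: [0.5483, -0.121, 0.2341]
tool_rot: [-3.141, 0.001, -3.12]
wrist_force: [-3.2, 0.4, 11.6]
width: 0.0004
finger_force: 5.6
t 15.43 tip [ 0.5485 -0.121   0.1611] F [-3.2  0.4 11.6] w 0.0 xyz [ 0.008  0.003 -0.003] turn [-0.001  0.002 -0.003]
```

```bash

python3 -m creep '{"xyz":[[0,0,0.005],[0,0,0.005]],"turn":[[0,0,0],[0,0,0]],"claw":[-1,-1]}'
python3 -m creep '{"xyz":[[0,0,-0.05],[0,0,-0.15],[0,0,-0.3],[0,0,-0.4],[0,0,-0.4]],"turn":[[0,0,0],[0,0,0],[0,0,0],[0,0,0],[0,0,0]],"claw":[-1,-1,-1,-1,-1]}'
python3 -m creep '{"xyz":[[0.1,-0.2,0],[0.2,-0.4,0],[0.3,-0.6,0],[0.3,-0.7,0],[0.3,-0.7,0]],"turn":[[0,0,0],[0,0,0],[0,0,0],[0,0,0],[0,0,0]],"claw":[-1,-1,-1,-1,-1]}'
python3 - <<'E'
from h import *
p,U,V,H=hgt('scene')
for k,(u,v) in F.items():
    m=np.hypot(U-u,V-v)<8;print(k,m.sum(),np.nanmedian(H[m]).round(1))
cv2.imwrite("pics/scene8.png",p[130:370,130:530].repeat(2,0).repeat(2,1))
E
```

```text
t: 15.68
tcp_pos: [0.5484, -0.121, 0.234]
tool_rot: [-3.14, 0.002, -3.119]
wrist_force: [-3.6, 0.7, 14.0]
width: -0.0001
finger_force: 6.9
t: 16.3
tcp_pos: [0.5485, -0.1207, 0.3538]
tool_rot: [3.141, 0.005, -3.12]
wrist_force: [-0.1, -0.1, 0.4]
width: 0.0001
finger_force: 0.0
t: 16.92
tcp_pos: [0.4611, -0.3347, 0.3491]
tool_rot: [3.14, -0.003, -3.125]
wrist_force: [-0.3, 0.8, -0.1]
width: 0.0
finger_force: 0.0
yellow 188 419.4
blue 208 412.1
green 29 15.0
red 29 14.8
```

View pics/scene8.png

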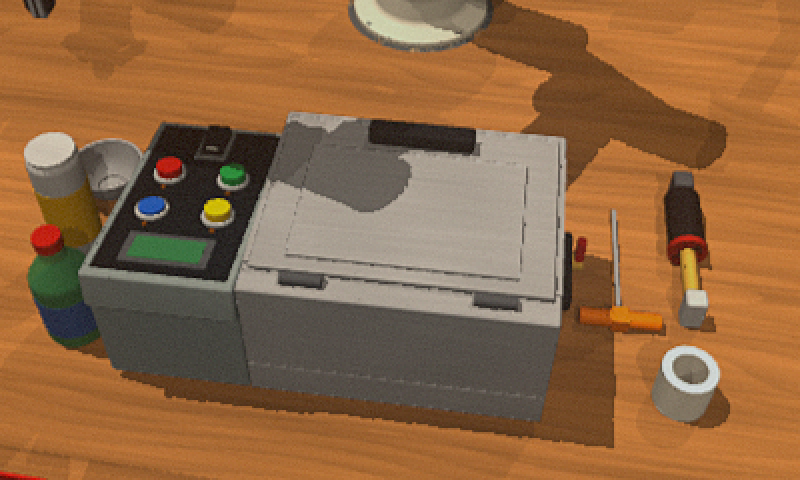

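The lid is shut, blue is down at (151,207), green (232,175) is back up, and the bench is undisturbed. I'm handing in.

```bash
python3 -m creep '{"xyz":[[0,0,0],[0,0,0]],"turn":[[0,0,0],[0,0,0]],"claw":[-1,-1]}'; python3 -c "
from plant import arm;print(arm.hand_in())"
```

```text
t: 17.23
tcp_pos: [0.4627, -0.3317, 0.3511]
tool_rot: [3.141, -0.0, -3.119]
wrist_force: [-0.2, -0.9, 0.4]
width: -0.0001
finger_force: 0.0
the job is handed in; nothing more can be done
None
```

The cleaner is started and the job handed in at about 17 s: lid shut gently, mains rocker on, blue degas key down and latched, green start key pressed and back up, in that order, with nothing else pressed or moved.

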